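# Change the feed of a bench creasing machine through its H-gate

### The arm

A 7-joint arm with a two-finger parallel gripper is mounted at the origin on a cart in front of the work surface, level with it; the furniture and walls round the work are solid. World frame = base frame: x ahead of the robot, y to its left, z up, the work surface at z = 0. Lengths are in m, angles in rad, forces in N, time in s.
With the tool pointing down it reaches from about 0.4 to 0.85 m from the base axis. Payload 6.9 kg.
Tool frame: the origin (TCP) lies midway between the tips of the shut fingers; the grasp point (between the pads) lies bot.tcp_to_grasp behind it (bot.tcp_to_grasp is the distance from the TCP to the grasp point, in m); z points along the fingers, y is the line along which they close (so a half turn about z gives the same grasp; the last joint's range is limited). The gripper opens to 85 mm and grips with 20 to 120 N. Pads are 22 mm wide; open, the fingers measure 114 mm over their backs; the gripper's body (76 mm by 85 mm) begins 54 mm behind the grasp point. The pads swing forward as they close: fully open they stand 13 mm farther back than shut.
Start: joints at [1.454, 0.507, -0.238, 1.5, 0.126, 1.149, -0.155], TCP at [0.137, -0.61, 0.231] pointing down, gripper open.
Joint ranges: [-3.08, 3.08], [-0.24, 2.05], [-1.43, 1.35], [0, 2.5], [-1.52, 4.66], [0.17, 1.96], [-2.89, 2.89]. Speed limits (rad/s): [2.39, 2.39, 3.14, 3.14, 3.14, 3.14, 3.14].

### API

Orientations are given as a 3x3 rotation matrix whose columns are the frame's x, y, z axes.
In Python, from workcell import bot gives the robot as it stands. The module is installed in compiled form; this text tells all that it offers.
- The arm moves only by the tool drive_tool, never from a script. Its argument "targets" is a list of rows, each a list of 7 numbers: the opening in per cent of the stroke, from 0 (shut) to 100 (fully open), then the shift along the tool's x, y, z in cm, then the turn, a rotation vector about the tool's x, y, z in degrees. In form: [[grip, x, y, z, rx, ry, rz], ...]. A call has 1 to 8 rows; each row is the pose to reach, as a shift and turn from the pose commanded when the call began, along the tool's axes at that moment; what a row does not reach only later rows make up. A row lasts 1/10 s, in which the tool goes at most 50 mm and 8.59 degrees, less where a joint would pass 70% of its speed; a pose out of reach is approached as far as the arm can. A call with a gripper value outside its range is refused whole. The fingers move at their own pace and stop on an object; the grip force is fixed at half the most. Time passes only in rows, so rows that repeat a pose let the fingers close. It gives the time, the measured TCP pose, the force, the opening and the grip force at its end, in the units of the state.
- bot.get_state(): the state, without advancing time (a new reading comes with each control period).
- bot.get_image(name): name is "side" or "top"; returns a dict with "frame" (480x640x3 uint8, blue, green, red), "depth" (480x640 float32, m along the optical axis (not along the pixel's ray), 0 where there is no reading), "fx", "fy", "cx", "cy" (pixels), "cam_to_world" (4x4, takes a point from camera to world coordinates). Camera axes: x right, y down, z forward; pixel columns grow to the right and rows downward; lengths in m; the calibration is good to about 2 mm. A picture is of the moment at which its call begins.
- bot.sign_off(): hands the job in; it is judged then, once.
The state is a dict: "time_s": time; "joint_positions": joint angles; "qd": joint speeds; "joint_efforts": joint torques, N m; "position": TCP position; "tool_rot": TCP orientation; "ft_force": force on the tool from outside, world axes, zero at the start; "moment": the same for the moment, N m; "opening": finger opening in m; "grip_force": force on a finger pad.
Only numpy, scipy, OpenCV 4.12 (cv2) and the standard library are available. Lean on these libraries where they do the work, as an engineer would, in place of code of your own. Each camera call takes 0.05 s, during which the arm holds its last target. There are 200 camera calls.

### The job

Change the creasing machine over to its fourth feed: push the gear lever out of the left-hand lane, across the neutral channel of the H-gate and fully home into the near right-hand slot, then take the hand away and leave the lever there. Push the lever only with the outside of the fingers, from its sides: do not grip it or put it between the fingers. Leave the cards, loupe, bone folder and pen pot around the machine where they are.

Things in the scene. Friction and masses are not known exactly. Their poses are not given: they have to be found in the camera images.
- creaser: grey creasing machine, fixed, 200 mm deep, 440 wide. Origin on the table below the gate's middle; x away from the operator, y to the left, z up. Gearbox with gate and lever: x -98..75, y -62..62, top z 110 mm. Left of it rollers and feed table (top z 76): y 70..295, x -156..95; adjusting screws at x 0, y 78 and 292 reach z 158; crank at the left end to y 363.
- gate_centre (a point): middle of the level steel H-gate plate (112 x 100 x 6 mm), 113 mm above the table, machine's axes. Two lanes along x, 16 mm wide, at y +16 (left) and -16 mm (right), ends at x +-28; a neutral channel along y at x 0, 16 mm wide, joins them, the only way across; tongue corners rounded 4 mm. The 12 mm stem has 2 mm play each side. Dots mark slots: far left 1, near left 2, far right 3, near right 4.
- slot_near_right (a point): where the lever's axis crosses the gate plate when it is fully home in the near right-hand slot: 22 mm nearer and 16 mm to the right of the gate's middle, machine's axes
- knob (a point): centre of the black ball knob (34 mm) on the 12 mm round steel stem; z = lever axis, up; pivot 175 mm below it (75 below gate centre). Upright: 100 mm above gate centre. From gate centre in machine axes: x 0 in neutral, -49 / +49 mm fully home near / far (then 5 to 10 mm lower); y +36 left lane, -36 right lane. Friction about 2.5 N at the knob, no spring; stays where left.
- select (a joint): sideways angle of the lever, rad: 0 in the middle, positive to the operator's right, about -0.21 in the left lane and +0.21 in the right lane (play 0.027 each way). Its start is in the left lane.
- engage (a joint): fore-and-aft angle of the lever, rad: 0 in neutral, positive away from the operator; +0.285 at the end of a far slot and -0.285 at the end of a near slot. It starts anywhere along the left lane, in the far slot, the near slot or between.
- card_stack: banded pack of printed cards, 96 x 64 x 11 mm, loose on the machine's feed table; origin at the middle of its underside
- loupe: loupe cup with black ring, 46 mm across, 44 mm high, standing loose on the table in front of the gearbox; origin at the middle of its underside
- bone_folder: flat bone folder, 159 x 22 x 8 mm, lying loose on the table to the right of the gearbox, its length along its y; origin at the middle of its underside
- pen_pot: dark pot with pens, about 80 mm across, 147 mm high with the pens, standing loose on the table behind the gearbox; origin at the middle of its underside
There are look-alikes about, which are no part of the job. What is meant by the bone_folder is not yellow, and is the smaller of those in its own colour. Of the things that look like the loupe, take the one that is farthest to the robot's right at the start.

How it is judged:
On the way, in this order (a step that is already met when the one before it is completed fails the run):
1. the lever has crossed the neutral channel into the right-hand lane (value of joint select above 0.16 rad).
2. the lever is fully home in the near right-hand slot (value of joint select above 0.16 rad and value of joint engage below -0.235 rad), for 0.2 s.
At the end, for the whole second after the job is handed in: the lever stands still in the near right-hand slot: select above 0.16 rad and engage below -0.235 rad (within 0.05 rad, about 8 mm at the knob, of the slot's end at -0.285); the bystanders are at rest (all of step 2 and linear speed of each of card_stack, loupe, bone_folder, pen_pot below 0.02 m/s and value of joint engage above -0.33 rad and velocity of joint engage between -0.05 and 0.05 rad/s); the robot touches nothing.
It fails at once if the lever is gripped or put between the fingers (the tool's centre comes within 10 mm of the lever's axis, between the gate and 25 mm above the knob's centre) (x of the grasp point in the frame of knob between -0.01 and 0.01 m and y of the grasp point in the frame of knob between -0.01 and 0.01 m and z of the grasp point in the frame of knob between -0.1 and 0.025 m).
It fails at once if the stack of cards on the feed table is moved more than 15 mm or lifted (distance of card_stack from where it was at the start of the episode above 0.015 m).
It fails at once if the loupe is moved more than 15 mm or lifted (distance of loupe from where it was at the start of the episode above 0.015 m).
It fails at once if the bone folder is moved more than 15 mm or lifted (distance of bone_folder from where it was at the start of the episode above 0.015 m).
It fails at once if the pen pot is moved more than 15 mm or lifted (distance of pen_pot from where it was at the start of the episode above 0.015 m).
It also fails if it takes over 48 s, if anything falls off the work surface, if the arm or the gripper's body presses on something with over 40 N, if the wrist force passes 120 N, or if a joint passes its speed limit or range.

## Working session

There is one attempt and no reset: what is moved stays moved. The work goes in short steps, Python scripts to look and compute and a tool call to move; the robot and the scene stay as the last step left them, time stands still between calls to the robot, and variables do not carry over. Pictures are saved under pics/ and viewed, at most 10 in all, crops included, and the job is handed in when it is done.

Besides the shell and the picture viewer there is one more tool, called after "Emit:" by a JSON object that holds its "name" and its "arguments". drive_tool: Moves the arm, as the interface text tells. Its arguments: {"type":"object","properties":{"targets":{"type":"array"}},"required":["targets"]}

```bash
mkdir -p pics; cat > h.py <<'E'
from workcell import bot
import numpy as np, cv2, pickle
def snap(n,tag):
    d=bot.get_image(n); cv2.imwrite(f'pics/{tag}.png',d['frame']); pickle.dump(d,open(f'{tag}.pkl','wb')); return d
def pts(d):
    v,u=np.mgrid[:480,:640]; z=d['depth']
    P=np.stack([(u-d['cx'])/d['fx']*z,(v-d['cy'])/d['fy']*z,z,np.ones_like(z)],-1)@d['cam_to_world'].T
    P=P[...,:3].copy(); P[z==0]=np.nan; return P
E
python3 - <<'E'
from h import *
for n in('top','side'):
    d=snap(n,n+'0'); print(n,d['fx'],np.round(d['cam_to_world'],3).tolist())
s=bot.get_state(); print(s['time_s'],s['position'],s['tool_rot'],s['opening'],bot.tcp_to_grasp)
E
```

```text
top 607.6953862757441 [[0.013, -0.985, 0.172, 0.332], [-1.0, -0.01, 0.02, 0.035], [-0.018, -0.172, -0.985, 1.358], [0.0, 0.0, 0.0, 1.0]]
side 509.10458205230447 [[-0.942, -0.297, 0.158, 0.398], [-0.336, 0.821, -0.462, 0.528], [0.008, -0.488, -0.873, 1.053], [0.0, 0.0, 0.0, 1.0]]
0.1 [ 0.13731509 -0.60927601  0.23052711] [[ 9.75507879e-01  2.19964188e-01 -3.65187747e-04]
 [ 2.19964491e-01 -9.75506658e-01  1.54390405e-03]
 [-1.66394790e-05 -1.58641890e-03 -9.99998741e-01]] 0.08555610596782774 0.0187
```

View pics/top0.png

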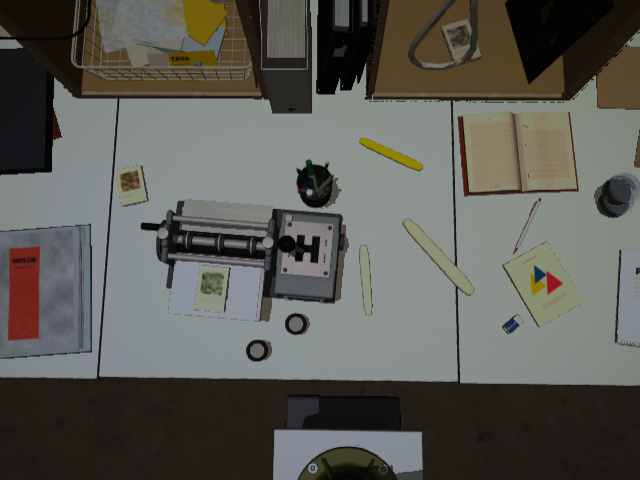

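View pics/side0.png

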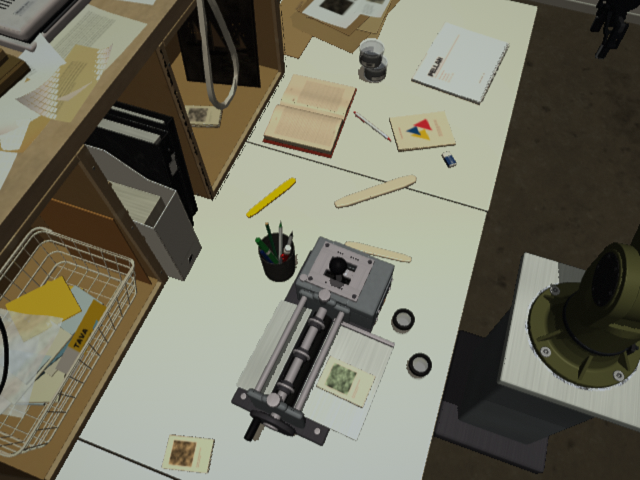

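The top view shows the gate at about (306,248) and the black knob at (288,243). The bone folder is one of three: yellow (391,154), large cream (438,256) and small cream (366,280). The small cream one is meant, being not yellow and the smaller in its colour. The loupe is one of two, (297,324) and (258,350). The (297,324) one is farther to the robot's right. The rightmost grey stack at (618,195) has to be checked too. Measuring and making one crop.

```bash
python3 - <<'E'
from h import *
for n in('top','side'):
    d=pickle.load(open(n+'0.pkl','rb')); P=pts(d); f=d['frame'].astype(int); z=P[...,2]
    g=(P[...,0]>.2)&(P[...,0]<.75)&(P[...,1]>-.2)&(P[...,1]<.3)
    # gate plate
    m=g&(abs(z-.116)<.004)&(f.min(-1)>110)
    k,lab,st,c=cv2.connectedComponentsWithStats(m.astype(np.uint8))
    i=1+st[1:,4].argmax(); m=lab==i; q=P[m]
    r=cv2.minAreaRect((q[:,:2]*1000).astype(np.float32)); print(n,'plate',st[i],r,np.median(q[:,2]))
    # gearbox top
    m=g&(abs(z-.11)<.012)&(P[...,1]<0.13); 
    k,lab,st,c=cv2.connectedComponentsWithStats(m.astype(np.uint8)); i=1+st[1:,4].argmax();q=P[lab==i];print('box',cv2.minAreaRect((q[:,:2]*1000).astype(np.float32)))
    m=g&(z>.18)&(z<.24)
    k,lab,st,c=cv2.connectedComponentsWithStats(m.astype(np.uint8))
    for i in range(1,k):
        if st[i,4]<60: continue
        q=P[lab==i]; A=np.c_[2*q,np.ones(len(q))]; s=np.linalg.lstsq(A,(q**2).sum(1),rcond=None)[0]
        R=.017; from scipy.optimize import least_squares
        s2=least_squares(lambda p:np.linalg.norm(q-p,axis=1)-R,q.mean(0)-[0,0,.01],loss='soft_l1',f_scale=.001).x
        print('knob?',st[i],q.mean(0).round(4),q[:,2].max().round(4),s2.round(4))
    if n=='top':
        for nm,(u,v) in dict(loupe=(297,324),loupe2=(258,350),grey=(618,195),folder=(366,280),pot=(315,186),cards=(212,288),screw=(268,242)).items():
            w=P[v-8:v+9,u-8:u+9].reshape(-1,3); print(nm,np.nanmedian(w,0).round(3),np.nanmax(w[:,2]).round(3))
        # contour of tall pot
        q=P[150:215,290:340].reshape(-1,3);q=q[q[:,2]>.04];print('pot ext',q.min(0),q.max(0))
a=cv2.imread('pics/top0.png')
cv2.imwrite('pics/crop.png',cv2.resize(a[150:350,230:480],None,fx=3,fy=3,interpolation=2))
E
```

```text
top plate [ 281  221   52   57 1477] ((524.9904174804688, 90.34321594238281), (99.27619934082031, 111.35615539550781), 85.71473693847656) 0.1155804483448093
box ((512.7665405273438, 82.28866577148438), (107.22860717773438, 174.0133514404297), 85.81304168701172)
knob? [278 236  17  17 238] [0.517  0.1253 0.22  ] 0.2312 [0.5191 0.1264 0.2089]
loupe [0.372 0.112 0.04 ] 0.048
loupe2 [0.316 0.194 0.04 ] 0.048
grey [ 0.647 -0.563  0.105] 0.111
folder [ 0.472 -0.038  0.005] 0.017
pot [0.677 0.077 0.053] 0.142
cards [0.443 0.29  0.086] 0.093
screw [0.534 0.167 0.137] 0.162
pot ext [0.59796081 0.03757856 0.04008678] [0.71148994 0.12768849 0.14503534]
side plate [ 300  241   74   60 1669] ((531.4906616210938, 88.36119842529297), (102.74034881591797, 126.32135009765625), 86.21131134033203) 0.1162981893666506
box ((512.8571166992188, 78.2469482421875), (107.19432830810547, 176.2144317626953), 88.10302734375)
knob? [329 257  18  18 261] [0.5179 0.1298 0.2196] 0.2282 [0.5194 0.1249 0.2095]
```

View pics/crop.png

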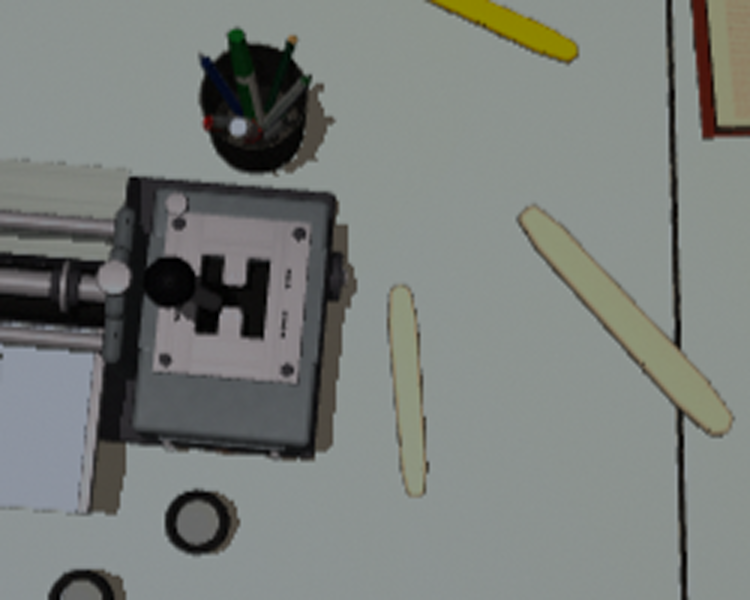

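The crop shows the H-gate centred near crop (233,297) with the knob left at (170,280). The small cream folder (407,390) is clearly shorter than (625,320). The rightmost grey stack (618,195) is 0.11 m high, so it is not a 44 mm cup in front of the gearbox. The loupe is therefore the cup at crop (199,521), full (297,324). The lever is in the left lane at engage about -0.05. Plan: nudge the knob forward to neutral, push it right across the channel, then push it toward the operator.

```bash
cat >> h.py <<'E'
G=np.array([.525,.0903,0]); a=np.radians(-4.3); M=np.array([[np.cos(a),-np.sin(a),0],[np.sin(a),np.cos(a),0],[0,0,1]])
def to(x,y,z):  # machine mm (gate frame, z table) -> tool shift cm
    s=bot.get_state(); p=G+M@np.array([x,y,z])/1e3; return (s['tool_rot'].T@(p-s['position'])*100).round(2)
def where(): s=bot.get_state(); return ((M.T@(s['position']-G))*1e3).round(1)
def ball(q):
    from scipy.optimize import least_squares
    return least_squares(lambda p:np.linalg.norm(q-p,axis=1)-.017,np.median(q,0)-[0,0,.01],loss='soft_l1',f_scale=.001).x
def knob(tag):
    for n in('top','side'):
        d=snap(n,n+tag); P=pts(d); f=d['frame'].max(-1); Q=(P-G)@M*1e3
        m=(abs(Q[...,0])<80)&(abs(Q[...,1])<70)&(Q[...,2]>180)&(Q[...,2]<235)&(f<45)
        if m.sum()>40: c=(ball(P[m])-G)@M*1e3; print(n,m.sum(),'knob machine mm',c.round(1),'eng',(np.arctan2(c[0],c[2]-38)).round(3),'sel',(-np.arctan2(c[1],c[2]-38)).round(3))
E
python3 - <<'E'
from h import *
d=pickle.load(open('top0.pkl','rb')); f=d['frame'].max(-1)
C=d['cam_to_world']
def g(u,v,z): r=C[:3,:3]@np.array([(u-d['cx'])/d['fx'],(v-d['cy'])/d['fy'],1]); return C[:3,3]+r*(z-C[2,3])/r[2]
for u,v in((307.7,249),): print((g(u,v,.116)))
P=pts(d);Q=(P-G)@M*1e3
m=(abs(Q[...,0])<50)&(Q[...,1]<-4)&(Q[...,1]>-30)&(f<60); v,u=np.nonzero(m)
w=np.array([g(a,b,.116) for a,b in zip(u,v)]); w=(w-G)@M*1e3; print('right lane',w.min(0),w.max(0),np.median(w,0))
knob('1'); print(where()); print('turn then hover', to(-70,36,270))
E
```

```text
[0.52380443 0.08842475 0.116     ]
right lane [-27.12014276 -24.14931986 116.        ] [ 27.26803273  -6.13067266 116.        ] [-1.15492733e-01 -1.60754713e+01  1.16000000e+02]
top 232 knob machine mm [ -8.4  35.2 208.5] eng -0.049 sel -0.203
side 243 knob machine mm [ -8.1  33.8 209.2] eng -0.047 sel -0.195
[-334.1 -726.8  230.7]
turn then hover [ 47.57 -65.23  -3.86]
```

Emit:
{"name": "drive_tool", "arguments": {"targets": [[0,10,-4.5,-3.9,0,0,4],[0,20,-9,-3.9,0,0,8],[0,30,-13,-3.9,0,0,12],[0,39,-17.7,-3.9,0,0,17],[0,39,-17.7,-3.9,0,0,17],[0,39,-17.7,-3.9,0,0,17],[0,39,-17.7,-3.9,0,0,17],[0,39,-17.7,-3.9,0,0,17]]}}

```text
time_s: 1.0
position: [0.4549, -0.3692, 0.269]
tool_rot: [[0.997, -0.075, -0.0], [-0.075, -0.997, -0.0], [-0.0, 0.0, -1.0]]
ft_force: [0.6, -0.6, -0.1]
opening: -0.0002
grip_force: 0.0
```

```bash
python3 -c "
from h import *
s=bot.get_state();print(s['time_s'],s['position'],s['tool_rot'].round(3).tolist(),s['joint_positions'].round(2),s['opening'],s['ft_force']);print(to(-70,36,270))"
```

```text
1.0 [ 0.45485062 -0.36919349  0.26900903] [[0.997, -0.075, -0.0], [-0.075, -0.997, -0.0], [-0.0, 0.0, -1.0]] [ 0.8   0.42 -0.25  1.55  0.11  1.19 -1.11] -0.00016363634865773928 [ 0.623572   -0.62762599 -0.05842068]
[ -3.45 -49.95  -0.11]
```

Emit:
{"name": "drive_tool", "arguments": {"targets": [[0,-3.5,-25,0,0,0,0],[0,-3.5,-50,0,0,0,0],[0,-3.5,-50,0,0,0,0],[0,-3.5,-50,0,0,0,0],[0,-3.5,-50,0,0,0,0],[0,-3.5,-50,0,0,0,0],[0,-3.5,-50,0,0,0,0],[0,-3.5,-50,0,0,0,0]]}}

```text
time_s: 1.8
position: [0.4544, 0.0311, 0.2691]
tool_rot: [[0.997, -0.075, 0.001], [-0.075, -0.997, -0.0], [0.001, 0.0, -1.0]]
ft_force: [0.2, -0.1, -0.6]
opening: 0.0001
grip_force: 0.0
```

Emit:
{"name": "drive_tool", "arguments": {"targets": [[0,0,0,0,0,0,0],[0,0,0,0,0,0,0]]}}

```text
time_s: 2.0
position: [0.4547, 0.0302, 0.2689]
tool_rot: [[0.997, -0.071, -0.0], [-0.071, -0.997, -0.0], [-0.0, 0.0, -1.0]]
ft_force: [0.2, -0.9, -0.6]
opening: -0.0002
grip_force: 0.0
```

```bash
python3 -c "
from h import *
s=bot.get_state();print(s['time_s'],s['ft_force'],s['tool_rot'].round(3).tolist());print(where(),to(-70,36,270))"
```

```text
2.0 [ 0.20023498 -0.93964594 -0.55669997] [[0.997, -0.071, -0.0], [-0.071, -0.997, -0.0], [-0.0, 0.0, -1.0]]
[-65.6 -65.2 268.9] [ -0.4  -10.12  -0.11]
```

Emit:
{"name": "drive_tool", "arguments": {"targets": [[0,-0.4,-5,0,0,0,0],[0,-0.4,-10.1,0,0,0,0],[0,-0.4,-10.1,0,0,0,0],[0,-0.4,-10.1,3.7,0,0,0],[0,-0.4,-10.1,7.3,0,0,0],[0,-0.4,-10.1,7.3,0,0,0],[0,-0.4,-10.1,7.3,0,0,0]]}}

```text
time_s: 2.7
position: [0.4587, 0.1288, 0.1962]
tool_rot: [[0.997, -0.077, -0.001], [-0.077, -0.997, -0.001], [-0.001, 0.001, -1.0]]
ft_force: [-0.4, 0.6, 1.0]
opening: 0.0001
grip_force: 0.0
```

```bash
python3 -c "
from h import *
s=bot.get_state();print(s['time_s'],s['ft_force']);print(where(),to(-28,36,195)); knob('2')
a=cv2.imread('pics/side2.png');cv2.imwrite('pics/c2.png',cv2.resize(a[180:360,230:430],None,fx=3,fy=3))"
```

```text
2.7 [-0.42801659  0.55804243  0.99333462]
[-69.   33.4 196.2] [ 4.1  -0.26  0.11]
side 250 knob machine mm [ -8.4  33.9 209.4] eng -0.049 sel -0.195
```

View pics/c2.png

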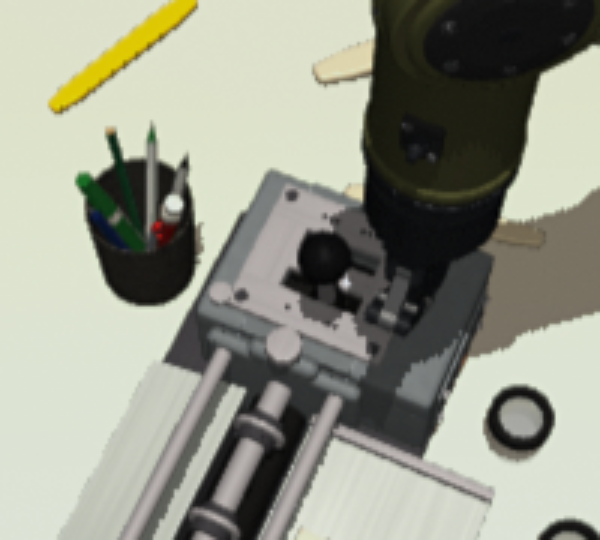

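The crop shows the shut fingers (395,310) on the near side of the knob (325,257), with a clear gap. Nudging it forward.

Emit:
{"name": "drive_tool", "arguments": {"targets": [[0,1.5,-0.2,0,0,0,0],[0,2.5,-0.2,0,0,0,0],[0,3,-0.2,0,0,0,0],[0,3.4,-0.2,0,0,0,0],[0,3.8,-0.2,0,0,0,0],[0,4.1,-0.2,0,0,0,0],[0,4.1,-0.2,0,0,0,0]]}}

```text
time_s: 3.5
position: [0.4993, 0.1291, 0.1959]
tool_rot: [[0.997, -0.075, -0.0], [-0.075, -0.997, -0.0], [-0.0, 0.0, -1.0]]
ft_force: [-3.2, -0.5, 1.3]
opening: -0.0
grip_force: 1.1
```

```bash
python3 -c "
from h import *
s=bot.get_state();print(s['time_s'],s['ft_force']);print(where()); knob('3')"
```

```text
3.5 [-3.22664017 -0.49030913  1.2837592 ]
[-28.5  36.8 195.9]
side 131 knob machine mm [ -4.   34.2 210.4] eng -0.023 sel -0.196
```

Emit:
{"name": "drive_tool", "arguments": {"targets": [[0,0.2,0,0,0,0,0],[0,0.4,0,0,0,0,0],[0,0.4,0,0,0,0,0],[0,-2,0,0,0,0,0],[0,-4,0,0,0,0,0],[0,-4,0,0,0,0,0]]}}

```text
time_s: 4.2
position: [0.4578, 0.1325, 0.196]
tool_rot: [[0.997, -0.073, -0.0], [-0.073, -0.997, -0.0], [-0.0, 0.0, -1.0]]
ft_force: [0.9, 0.1, 1.1]
opening: 0.0001
grip_force: 0.0
```

```bash
python3 -c "
from h import *
s=bot.get_state();print(s['time_s'],s['ft_force']);print(where(),to(-60,84,195),to(0,84,195)); knob('4')"
```

```text
4.2 [0.92020902 0.08637232 1.09107765]
[-70.2  37.  196. ] [ 1.03 -4.7   0.1 ] [ 7.03 -4.69  0.09]
side 237 knob machine mm [  1.7  34.  209.4] eng 0.01 sel -0.196
```

The lever is now in neutral. Moving the fingers round to its left side.

Emit:
{"name": "drive_tool", "arguments": {"targets": [[0,0,-4.8,0,0,0,0],[0,0,-4.8,0,0,0,0],[0,3.5,-4.8,0,0,0,0],[0,7,-4.8,0,0,0,0],[0,7,-4.8,0,0,0,0],[0,7,-4.8,0,0,0,0]]}}

```text
time_s: 4.9
position: [0.5339, 0.1747, 0.1952]
tool_rot: [[0.997, -0.076, -0.001], [-0.076, -0.997, 0.001], [-0.001, -0.001, -1.0]]
ft_force: [-0.1, -0.4, -0.5]
opening: 0.0001
grip_force: 0.0
```

```bash
python3 -c "
from h import *
s=bot.get_state();print(s['time_s'],s['ft_force']);print(where(),to(0,-6,195)); knob('5')"
```

```text
4.9 [-0.11504744 -0.37093537 -0.48113944]
[  2.6  84.9 195.2] [-0.25  9.09  0.01]
```

Emit:
{"name": "drive_tool", "arguments": {"targets": [[0,-0.2,1.5,0,0,0,0],[0,-0.2,2.5,0,0,0,0],[0,-0.2,3.5,0,0,0,0],[0,-0.2,4.5,0,0,0,0],[0,-0.2,5.2,0,0,0,0],[0,-0.2,5.8,0,0,0,0]]}}

```text
time_s: 5.6
position: [0.5267, 0.1162, 0.196]
tool_rot: [[0.997, -0.076, 0.0], [-0.076, -0.997, 0.0], [0.0, -0.0, -1.0]]
ft_force: [-0.1, 2.9, 2.2]
opening: 0.0002
grip_force: 1.3
```

```bash
python3 -c "
from h import *
s=bot.get_state();print(s['time_s'],s['ft_force']);print(where(),to(0,-6,195)); knob('6')"
```

```text
5.6 [-0.10240807  2.88016793  2.18170134]
[ -0.3  26.  196. ] [0.03 3.2  0.1 ]
side 49 knob machine mm [ -3.1  12.4 215.1] eng -0.018 sel -0.07
```

Force is only 3 N, so the lever is sliding freely in the channel. Continuing.

Emit:
{"name": "drive_tool", "arguments": {"targets": [[0,0,0.8,0,0,0,0],[0,0,1.6,0,0,0,0],[0,0,2.3,0,0,0,0],[0,0,2.8,0,0,0,0],[0,0,3.1,0,0,0,0],[0,0,3.1,0,0,0,0]]}}

```text
time_s: 6.3
position: [0.5241, 0.0852, 0.1956]
tool_rot: [[0.997, -0.076, -0.001], [-0.076, -0.997, -0.001], [-0.001, 0.001, -1.0]]
ft_force: [-0.6, 0.0, -0.2]
opening: -0.0001
grip_force: 0.0
```

```bash
python3 -c "
from h import *
s=bot.get_state();print(s['time_s'],s['ft_force']);print(where()); knob('7')"
```

```text
6.3 [-0.59393673  0.03390087 -0.1874649 ]
[ -0.6  -5.2 195.6]
side 45 knob machine mm [ -2.1 -18.4 212.1] eng -0.012 sel 0.105
```

Emit:
{"name": "drive_tool", "arguments": {"targets": [[0,0,0.3,0,0,0,0],[0,0,0.6,0,0,0,0],[0,0,0.8,0,0,0,0],[0,0,0.8,0,0,0,0]]}}

```text
time_s: 6.8
position: [0.5236, 0.0787, 0.1957]
tool_rot: [[0.997, -0.075, -0.0], [-0.075, -0.997, 0.001], [-0.0, -0.001, -1.0]]
ft_force: [0.8, 4.0, -2.9]
opening: -0.0004
grip_force: 1.8
```

Backing off to look.

Emit:
{"name": "drive_tool", "arguments": {"targets": [[0,0,-3,0,0,0,0],[0,0,-6,0,0,0,0],[0,0,-9,0,0,0,0],[0,0,-9,0,0,0,0]]}}

```text
time_s: 7.2
position: [0.5302, 0.1723, 0.1963]
tool_rot: [[0.998, -0.07, 0.001], [-0.07, -0.998, 0.002], [0.001, -0.002, -1.0]]
ft_force: [-0.7, 0.2, 0.1]
opening: -0.0001
grip_force: 0.0
```

```bash
python3 -c "
from h import *
s=bot.get_state();print(s['time_s'],s['ft_force']);print(where(),to(50,84,195)); knob('8')
a=cv2.imread('pics/side8.png');cv2.imwrite('pics/c8.png',cv2.resize(a[180:360,230:430],None,fx=3,fy=3))"
```

```text
7.2 [-0.74464886  0.2210879   0.13753759]
[ -1.   82.2 196.3] [ 5.1  -0.15  0.13]
top 241 knob machine mm [  1.3 -41.2 207.7] eng 0.008 sel 0.238
side 64 knob machine mm [  2.8 -41.5 209.2] eng 0.017 sel 0.238
```

View pics/c8.png

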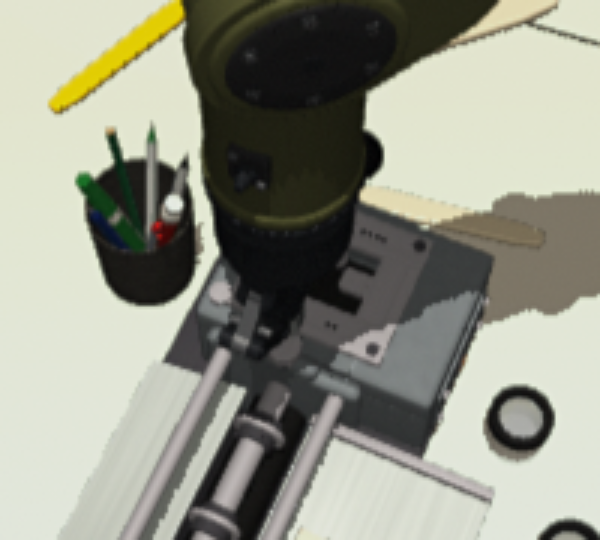

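The lever is fully in the right lane, at select 0.238. Going round to its far side at x about +50.

Emit:
{"name": "drive_tool", "arguments": {"targets": [[0,2.7,0,0,0,0,0],[0,5.2,0,0,0,0,0],[0,5.2,4,0,0,0,0],[0,5.2,8,0,0,0,0],[0,5.2,12,0,0,0,0],[0,5.2,12,0,0,0,0],[0,5.2,12,0,0,0,0]]}}

```text
time_s: 8.0
position: [0.5732, 0.0412, 0.1959]
tool_rot: [[0.997, -0.08, -0.0], [-0.08, -0.997, -0.001], [-0.0, 0.001, -1.0]]
ft_force: [-0.4, -0.4, 1.2]
opening: 0.0001
grip_force: 0.0
```

```bash
python3 -c "
from h import *
s=bot.get_state();print(s['time_s'],s['ft_force']);print(where(),to(-21,-38,195)); knob('9')"
```

```text
8.0 [-0.39171311 -0.39547823  1.19064179]
[ 51.7 -45.3 195.9] [-7.27 -0.7   0.09]
top 74 knob machine mm [  1.6 -42.2 208.7] eng 0.009 sel 0.242
side 285 knob machine mm [  2.7 -41.8 207.8] eng 0.016 sel 0.241
```

Emit:
{"name": "drive_tool", "arguments": {"targets": [[0,-1.5,-0.4,0,0,0,0],[0,-2.5,-0.4,0,0,0,0],[0,-3.3,-0.4,0,0,0,0],[0,-4.1,-0.4,0,0,0,0],[0,-4.9,-0.4,0,0,0,0],[0,-5.7,-0.4,0,0,0,0],[0,-6.4,-0.4,0,0,0,0],[0,-6.8,-0.4,0,0,0,0]]}}

```text
time_s: 8.9
position: [0.5061, 0.0542, 0.1961]
tool_rot: [[0.997, -0.074, 0.002], [-0.074, -0.997, 0.001], [0.002, -0.001, -1.0]]
ft_force: [4.9, 2.0, -3.0]
opening: 0.0
grip_force: 2.5
```

```bash
python3 -c "
from h import *
s=bot.get_state();print(s['time_s'],s['ft_force']);print(where()); knob('10')"
```

```text
8.9 [ 4.94242526  1.98307692 -3.01609227]
[-16.1 -37.4 196.1]
side 267 knob machine mm [-43.5 -40.6 202.6] eng -0.258 sel 0.242
```

Emit:
{"name": "drive_tool", "arguments": {"targets": [[0,-0.3,0.2,0,0,0,0],[0,-0.5,0.2,0,0,0,0],[0,-0.6,0.2,0,0,0,0],[0,-0.6,0.2,0,0,0,0]]}}

```text
time_s: 9.4
position: [0.5024, 0.0524, 0.1963]
tool_rot: [[0.997, -0.075, 0.005], [-0.075, -0.997, 0.002], [0.005, -0.002, -1.0]]
ft_force: [10.7, 2.4, -6.6]
opening: -0.0001
grip_force: 5.1
```

```bash
python3 -c "
from h import *
print(where()); knob('11')"
```

```text
[-19.7 -39.5 196.3]
side 264 knob machine mm [-46.4 -40.6 202. ] eng -0.276 sel 0.243
```

Force is rising at -0.276, so it is against the end of the slot. Withdrawing straight away from the lever, then up.

Emit:
{"name": "drive_tool", "arguments": {"targets": [[0,2,0,0,0,0,0],[0,5,0,0,0,0,0],[0,7,0,0,0,0,0],[0,7,0,-4,0,0,0],[0,7,0,-8,0,0,0],[0,7,0,-8,0,0,0],[0,7,0,-8,0,0,0]]}}

```text
time_s: 10.2
position: [0.5692, 0.0464, 0.2763]
tool_rot: [[0.997, -0.075, 0.0], [-0.075, -0.997, -0.0], [0.0, 0.0, -1.0]]
ft_force: [0.9, 0.2, -0.1]
opening: 0.0003
grip_force: 0.0
```

```bash
python3 -c "
from h import *
s=bot.get_state();print(s['time_s'],s['ft_force'],abs(s['qd']).max(),where()); knob('12')
a=cv2.imread('pics/side12.png');cv2.imwrite('pics/c12.png',cv2.resize(a[180:400,230:450],None,fx=2.5,fy=2.5))"
```

```text
10.2 [ 0.86911393  0.15484013 -0.09039158] 0.04144028979453565 [ 47.4 -40.5 276.3]
top 141 knob machine mm [-46.6 -39.7 201.4] eng -0.278 sel 0.238
side 247 knob machine mm [-46.3 -40.5 201.9] eng -0.275 sel 0.242
```

View pics/c12.png

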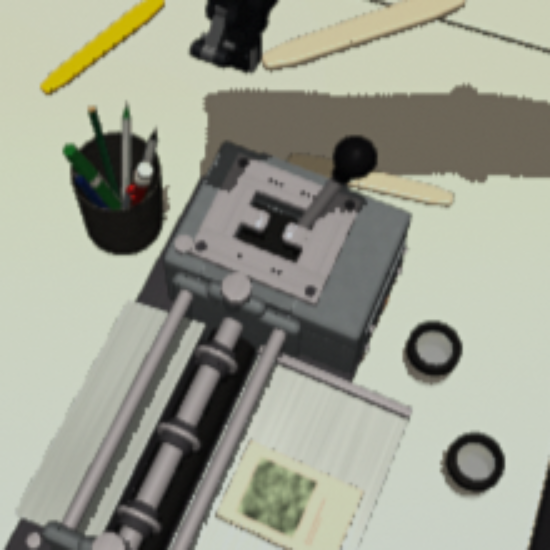

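The crop shows the stem in the near right slot with the knob at (355,157). The hand is clear at (230,35) and the pot, loupe, folder and cards have not moved. Handing in.

```bash
python3 -c "
from workcell import bot
print(bot.sign_off())"
```

```text
the job is handed in; nothing more can be done
None
```

The lever is fully home in the near right-hand slot (engage about -0.276, select about 0.24 by camera), the hand is clear, the bystanders show no movement in the final picture, and the job was handed in at about 10 s; no verdict was returned.

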